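# Dig the spanner out from under the soap

### The job

A customer wants the steel spanner that lies at the bottom of the grey stock tub, underneath two long bars of soap. First lift both bars out and lay each on the bare counter, clear of tub and tray; then get the spanner out of the tub, lay it flat inside the shallow cardboard tray and let go. Leave the folded hinge in the tub, and do not disturb the jar, the tin or the measuring cup.

Things in the scene. Friction and masses are not known exactly. Their poses are not given: they have to be found in the camera images.
- tub: Grey open plastic tub, fixed, 190 (x) x 240 (y) x 60 mm high outside; walls and floor 5 mm, so 180 x 230 x 55 mm inside. Origin: centre of its underside, on the counter; x along its short side, y along its long side. Its floor is smooth: steel slides on it easily (friction about 0.3).
- spanner_mid (a point): Steel spanner 180 x 40 x 10 mm, 0.3 kg: ring at one end, open jaw at the other, straight shank 26 mm wide, 112 long. Starts flat on the tub floor along either long wall (along tub y), heads 2 mm from it: no room for a finger on that side, but fingertips pressed on top (10 N or more) can slide it. Point: centre, mid-thickness; y along its length to the jaw, z up.
- hinge_mid (a point): Steel strap hinge folded shut: plain flat bar 180 x 40 x 10 mm, 0.4 kg, barrel across one end, small screw holes. Starts flat on the tub floor, 2 mm from the long wall opposite the spanner's (which is at which wall changes). Point: its centre; y along its length, z up. It stays in the tub.
- soap_a_mid (a point): Plain tan bar of laundry soap, 160 (x) x 56 (y) x 40 mm high, about 0.4 kg. Starts lying across the tub (its x roughly along the tub's x) on top of spanner and hinge, 10 mm above the tub floor, with 25 mm or more free beside both long sides. Point: its centre.
- soap_b_mid (a point): The second bar of soap, the same as the first, lying beside it in the tub.
- tray: Shallow cardboard tray, fixed to the counter, 230 (x) x 110 (y) x 20 mm high outside, walls and floor 4 mm thick (inside 222 x 102 mm). Origin: centre of its underside, on the counter; x along its long side.
- sweet_jar_mid (a point): Bystander: pale see-through jar with a red lid, diameter 100 mm, 170 mm high, upright; the point is its centre.
- tin_mid (a point): Bystander: food tin, diameter 74 mm, 110 mm high, upright; the point is its centre.
- measure_mid (a point): Bystander: empty aluminium measuring cup, diameter 90 mm, 100 mm high, upright; the point is its centre.
There are look-alikes about, which are no part of the job. Leave any purple look-alike of the part that bears soap_b_mid alone. What is shaped like the part that bears spanner_mid but blue is not meant.

How it is judged:
On the way, in this order (a step that is already met when the one before it is completed fails the run):
1. both soap bars lie on the counter, outside the tub and off the tray (height (world z) of soap_a_mid between 0.01 and 0.04 m and (x of soap_a_mid in the frame of tub above 0.11 m or x of soap_a_mid in the frame of tub below -0.11 m or y of soap_a_mid in the frame of tub above 0.135 m or y of soap_a_mid in the frame of tub below -0.135 m) and (x of soap_a_mid in the frame of tray above 0.13 m or x of soap_a_mid in the frame of tray below -0.13 m or y of soap_a_mid in the frame of tray above 0.075 m or y of soap_a_mid in the frame of tray below -0.075 m) and height (world z) of soap_b_mid between 0.01 and 0.04 m and (x of soap_b_mid in the frame of tub above 0.11 m or x of soap_b_mid in the frame of tub below -0.11 m or y of soap_b_mid in the frame of tub above 0.135 m or y of soap_b_mid in the frame of tub below -0.135 m) and (x of soap_b_mid in the frame of tray above 0.13 m or x of soap_b_mid in the frame of tray below -0.13 m or y of soap_b_mid in the frame of tray above 0.075 m or y of soap_b_mid in the frame of tray below -0.075 m)), for 0.2 s.
2. the spanner is lifted clear of the tub (height (world z) of spanner_mid above 0.075 m), for 0.1 s.
At the end, for the whole second after the job is handed in: Spanner flat (7 deg) and at rest on the tray floor, centre within 35 mm along and 45 mm across of the tray centre; both soaps low on the counter (centre under 40 mm), beyond 110 mm (x) or 135 mm (y) of the tub centre and 130 (x) or 75 mm (y) of the tray centre; hinge still in the tub (all of step 1 and x of spanner_mid in the frame of tray between -0.035 and 0.035 m and y of spanner_mid in the frame of tray between -0.045 and 0.045 m and z of spanner_mid in the frame of tray below 0.02 m and (angle between spanner_mid's own z axis and vertical below 0.12 rad or angle between spanner_mid's own z axis and vertical above 3.02 rad) and linear speed of spanner below 0.02 m/s and x of hinge_mid in the frame of tub between -0.09 and 0.09 m and y of hinge_mid in the frame of tub between -0.115 and 0.115 m and z of hinge_mid in the frame of tub below 0.06 m); the robot touches nothing.
It fails at once if the jar, the tin or the measuring cup is shifted by more than 20 mm or knocked over (distance of any of sweet_jar_mid, tin_mid, measure_mid from where it was at the start of the episode above 0.02 m).
It fails at once if a soap bar, the spanner or the hinge falls off the counter (height (world z) of any of soap_a_mid, soap_b_mid, spanner_mid, hinge_mid below -0.05 m).
It also fails if it takes over 70 s, if anything falls off the work surface, if the arm or the gripper's body presses on something with over 40 N, if the wrist force passes 120 N, or if a joint passes its speed limit or range.

### The arm

A 7-joint arm with a two-finger parallel gripper is mounted at the origin on the work surface. World frame = base frame: x ahead of the robot, y to its left, z up, the work surface at z = 0. Lengths are in m, angles in rad, forces in N, time in s.
With the tool pointing down it reaches from about 0.35 to 0.9 m from the base axis. Payload 19.9 kg.
Tool frame: the origin (TCP) lies at the centre of the arm's flange, where the gripper is bolted on; the fingertips stand 173 mm ahead of it and the grasp point (between the pads) lies 155 mm ahead of it; z points along the fingers, y is the line along which they close (so a half turn about z gives the same grasp; the last joint's range is limited). The gripper opens to 85 mm and grips with 20 to 120 N. Pads are 22 mm wide; open, the fingers measure 114 mm over their backs; the gripper's body (76 mm by 85 mm) begins 54 mm behind the grasp point. The pads swing forward as they close: fully open they stand 13 mm farther back than shut.
Start: joints at [-1.317, 0.417, -0.01, 1.614, 0.005, 1.111, -0.053], TCP at [0.182, 0.598, 0.405] pointing down, gripper open.
Joint ranges: [-2.81, 2.81], [-0.39, 2.02], [-1.27, 1.25], [0.06, 2.57], [-1.19, 4.33], [0.19, 2], [-2.82, 2.82]. Speed limits (rad/s): [1.89, 1.89, 2.39, 2.39, 3.01, 3.01, 3.01].

### API

Orientations are given as a rotation vector (axis times angle).
In Python, from station import env gives the robot as it stands. Calls block until the motion is done:
- env.move_to(position, orientation): joint-space move of the TCP to a pose.
- env.movel(position, v=0.15, ori=None, contact_N=None): straight line of the TCP; ori=None keeps the orientation; v is the mean speed in m/s. With contact_N (N) it stops when the force on the tool has changed by that much, and returns True; else False.
- env.move_j(angles): joint-space move.
- env.move_gripper(opening, grasp_force=None): finger opening in m; grasp_force is the grip in N (None keeps the last); returns when the fingers have stopped.
- env.hold(seconds).
- env.inverse_kinematics(position, orientation): joint angles nearest the present ones, or None.
- env.observe(): the state.
- env.get_image(name): name is "side" or "top"; returns a dict with "image" (420x560x3 uint8, red, green, blue), "range_z" (420x560 float32, m along the optical axis (not along the pixel's ray), 0 where there is no reading), "vertical_fov" (degrees; the focal length in pixels is half the picture's height over the tangent of half this angle, whatever the lens; pixels are square), "cx", "cy" (the principal point, pixels), "rvec" (rotation vector, rad) and "tvec" (3), from world to camera coordinates, as OpenCV has them. Camera axes: x right, y down, z forward; pixel columns grow to the right and rows downward; lengths in m; the calibration is good to about 2 mm. A picture is of the moment at which its call begins.
A pose or a line that the arm cannot do raises env.MotionError and nothing moves.
- env.job_done(): hands the job in; it is judged then, once.
The state is a dict: "t": time; "joint_positions": joint angles; "qvel": joint speeds; "effort": joint torques, N m; "tool_pos": TCP position; "orientation": TCP orientation; "ft_force": force on the tool from outside, world axes, zero at the start; "ft_torque": the same for the moment, N m; "opening": finger opening in m; "grasp_force": force on a finger pad.
Only numpy, scipy, OpenCV 4.12 (cv2) and the standard library are available. Lean on these libraries where they do the work, as an engineer would, in place of code of your own. Each camera call takes 0.05 s, during which the arm holds its last target. There are 200 camera calls.

## Working session

There is one attempt and no reset: what is moved stays moved. The work goes in short steps, each a Python script; the robot and the scene stay as the last script left them, time stands still between calls to the robot, and variables do not carry over. Pictures are saved under pics/ and viewed, at most 10 in all, crops included, and the job is handed in when it is done.

```bash
ls; mkdir -p pics; cat > h.py <<'E'
import numpy as np, cv2
from station import env
from scipy.spatial.transform import Rotation as R
def grab(n):
    g=env.get_image(n); im=g["image"]; z=g["range_z"]; h,w=z.shape
    f=h/2/np.tan(np.radians(g["vertical_fov"])/2)
    u,v=np.meshgrid(np.arange(w),np.arange(h))
    pc=np.stack([(u-g["cx"])/f*z,(v-g["cy"])/f*z,z],-1)
    Rm=cv2.Rodrigues(np.array(g["rvec"],float))[0]
    P=(pc-np.array(g["tvec"]).ravel())@Rm
    P[z<=0]=np.nan
    return im,P
def save(im,name): cv2.imwrite("pics/"+name,cv2.cvtColor(im,cv2.COLOR_RGB2BGR))
E
python3 - <<'E'
from h import *
for n in("top","side"):
    im,P=grab(n); save(im,n+"0.png"); np.savez("/tmp/"+n,im=im,P=P)
o=env.observe(); print(o)
E
```

```text
pics
{'t': 0.1, 'joint_positions': array([-1.31751488,  0.41790668, -0.01028765,  1.61409053,  0.00470471,
        1.11069817, -0.0530033 ]), 'qvel': array([ 0.00051698, -0.00244546,  0.00135305, -0.00085834,  0.00068038,
        0.00058894,  0.0013011 ]), 'effort': array([-1.00689505e-05, -8.65811276e+01,  6.79212045e-01, -4.35646784e+01,
        1.91755348e-02,  4.70741434e-03, -1.15103012e-04]), 'tool_pos': array([0.18155082, 0.59793098, 0.4041374 ]), 'orientation': array([-4.61368879e-01, -3.10746511e+00,  1.69257033e-03]), 'ft_force': array([ 0.16194472,  0.88826732, -0.80916741]), 'ft_torque': array([ 0.05598482, -0.02215436,  0.00460758]), 'grasp_force': 0.0, 'opening': 0.08518050730246053}
```

View pics/top0.png

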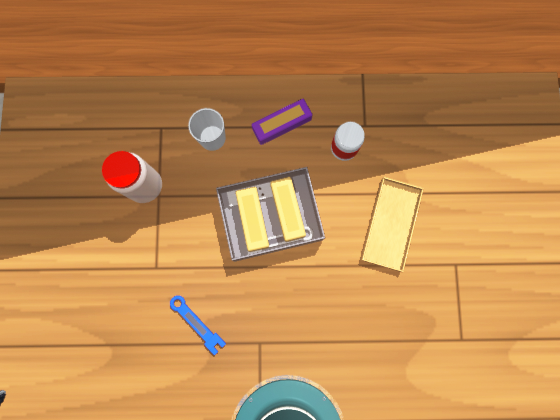

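View pics/side0.png

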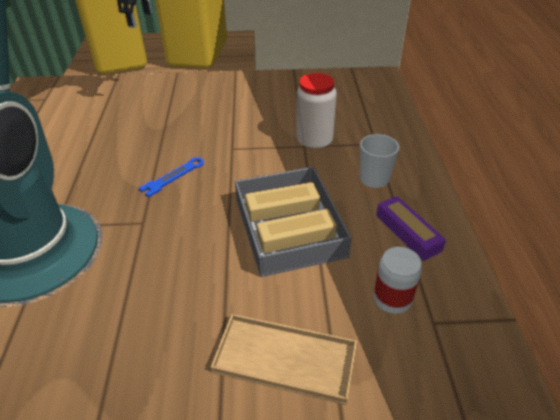

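The top view shows the tub at (271,215) holding two tan bars at (252,218) and (288,209). The tray is at (391,226), tin (348,140), cup (207,130), jar (130,175). The look-alikes are the blue spanner (197,325) and the purple bar (282,121), both outside the tub. The spanner meant seems to be the steel one with its ring near (306,234), at the tub wall nearer the robot. I'll confirm that in a crop.

```bash
python3 - <<'E'
from h import *
d=np.load("/tmp/top.npz"); im,P=d["im"],d["P"]
save(cv2.resize(im[160:270,205:335],None,fx=5,fy=5,interpolation=cv2.INTER_CUBIC),"crop0.png")
def box(m,name):
    m=cv2.morphologyEx(m.astype(np.uint8),cv2.MORPH_OPEN,np.ones((2,2)))
    n,l,s,c=cv2.connectedComponentsWithStats(m)
    for i in range(1,n):
        if s[i,4]<60: continue
        q=P[l==i]; r=cv2.minAreaRect(q[:,:2].astype(np.float32))
        print(name,np.round(c[i]),s[i,4],"c",np.round(r[0],4),"wh",np.round(r[1],4),"ang",round(r[2],1),"z",np.round(np.nanmedian(q[:,2]),4),np.round(np.nanmax(q[:,2]),4))
Z=P[...,2]; v,u=np.indices(Z.shape)
reg=(u>205)&(u<335)&(v>160)&(v<270)
hsv=cv2.cvtColor(im,cv2.COLOR_RGB2HSV)
print(hsv[218,252],hsv[209,288],Z[218,252],Z[209,288])
box(reg&(hsv[...,1]>70)&(Z>.045)&(Z<.07),"soap")
box(reg&(Z>.03)&(hsv[...,1]<70),"tub")
box((u>350)&(u<430)&(v>170)&(v<280)&(Z>.01),"tray")
box((v<300)&(Z>.085)&(Z<.3),"tall")
box((u>240)&(u<330)&(v>90)&(v<150)&(Z>.01),"purple")
box((u>160)&(u<235)&(v>285)&(v<365)&(Z>.004),"blue")
E
```

```text
[ 25 130 251] [ 26 126 251] 0.05418324044915386 0.0538323874954611
soap [289. 210.] 1351 c [ 0.5631 -0.0113] wh [0.163  0.0591] ang 14.7 z 0.0543 0.0609
soap [253. 220.] 1355 c [nan nan] wh [0. 0.] ang 0.0 z 0.0543 0.0604
tub [269. 208.] 993 c [0.5528 0.032 ] wh [0.1929 0.2467] ang 13.1 z 0.0487 0.0652
tray [399. 183.] 89 c [ 0.6313 -0.3116] wh [0.0988 0.0123] ang 79.9 z 0.0135 0.0225
tray [406. 239.] 277 c [ 0.4916 -0.3294] wh [0.0944 0.2524] ang 49.5 z 0.0144 0.0248
tray [371. 230.] 143 c [ 0.5125 -0.2285] wh [0.01   0.1775] ang 73.6 z 0.0059 0.0241
tall [203. 118.] 196 c [0.7825 0.198 ] wh [0.059  0.0912] ang 23.0 z 0.0925 0.1051
tall [350. 137.] 691 c [ 0.7507 -0.1831] wh [0.0589 0.1088] ang 39.8 z 0.1088 0.1144
tall [213. 139.] 90 c [0.7386 0.1791] wh [0.0229 0.074 ] ang 29.0 z 0.0865 0.1024
tall [128. 175.] 1779 c [0.627  0.3886] wh [0.0849 0.1314] ang 29.7 z 0.1677 0.1749
purple [283. 122.] 1355 c [ 0.807 -0.001] wh [0.0575 0.1716] ang 28.8 z 0.0389 0.0466
blue [199. 326.] 798 c [0.2727 0.2253] wh [0.1781 0.04  ] ang 43.0 z 0.009 0.0155
```

View pics/crop0.png

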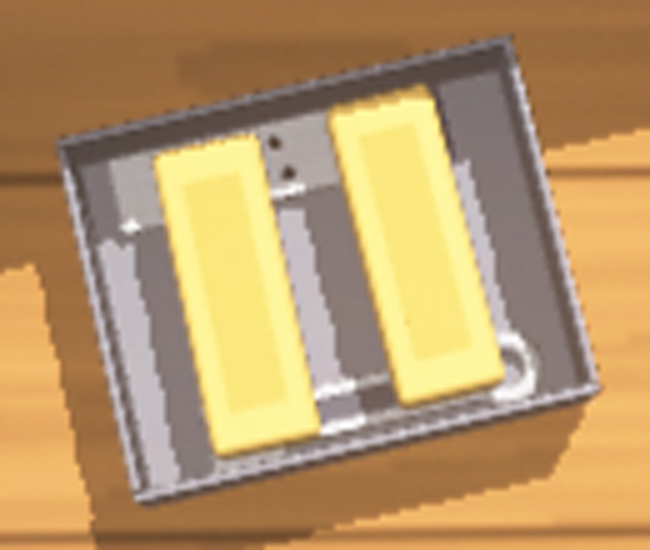

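The crop confirms it: the ring is at crop (515,368) with the shank to its left along the near wall, so that is the steel spanner. The plate with screw holes at crop (280,155) is the hinge, along the far wall. Next I refine the tub and tray poses from their corners and start on the soaps.

```bash
cat >> h.py <<'E'
def corners(g,px,z):  # rays through pixels -> plane z
    f=g["image"].shape[0]/2/np.tan(np.radians(g["vertical_fov"])/2)
    Rm=cv2.Rodrigues(np.array(g["rvec"],float))[0]; C=-Rm.T@np.array(g["tvec"]).ravel()
    d=np.array([[(u-g["cx"])/f,(v-g["cy"])/f,1] for u,v in px])@Rm
    return (C+d*((z-C[2])/d[:,2])[:,None])[:,:2]
def ori(phi):
    "tool down, finger line along world angle phi"
    y=np.array([np.cos(phi),np.sin(phi),0]); z=np.array([0,0,-1.])
    return R.from_matrix(np.c_[np.cross(y,z),y,z]).as_rotvec()
def best(p,phi):
    q0=env.observe()["joint_positions"]; c=[]
    for k in(0,np.pi):
        q=env.inverse_kinematics(p,ori(phi+k))
        if q is not None: c.append((np.abs(np.array(q)-q0).max(),phi+k))
    return ori(min(c)[1])
E
python3 - <<'E'
from h import *
g=env.get_image("top")
t=[(205+x/5,160+y/5) for x,y in[(62,143),(510,42),(598,388),(138,498)]]
for n,px,z in(("tub",t,.06),("tray",[(385,179),(422,188),(402,271),(361,262)],.02)):
    c=corners(g,px,z); print(n,c.mean(0),cv2.minAreaRect(c.astype(np.float32)))
d=np.load("/tmp/top.npz"); im,P=d["im"],d["P"]
hsv=cv2.cvtColor(im,cv2.COLOR_RGB2HSV); v,u=np.indices(hsv.shape[:2])
for lo,hi in((225,272),(272,318)):
    m=(u>lo)&(u<hi)&(v>165)&(v<262)&(hsv[...,1]>70)&(abs(P[...,2]-.055)<.004)
    m=cv2.morphologyEx(m.astype(np.uint8),cv2.MORPH_OPEN,np.ones((5,5)))>0
    q=P[m][:,:2].astype(np.float32); print("soap",cv2.minAreaRect(q),np.median(P[m][:,2]))
ph=np.radians(104)
for p in((.56,.05,.4),(.48,.22,.2),(.45,.316,.2)): print(best(p,ph))
E
```

```text
tub [0.54781648 0.03544196] ((0.5476003885269165, 0.035245515406131744), (0.1845249980688095, 0.23533415794372559), 12.448907852172852)
tray [ 0.5205664  -0.28252533] ((0.5202323198318481, -0.280672550201416), (0.1068485826253891, 0.2338915765285492), 73.11343383789062)
soap ((0.5368216037750244, 0.08370135724544525), (0.15580235421657562, 0.05202668160200119), 11.948920249938965) 0.0547023143419247
soap ((0.5606240630149841, -0.00818626582622528), (0.15588445961475372, 0.054296139627695084), 13.528558731079102) 0.054500479459840934
[3.1181757  0.38286383 0.        ]
[3.1181757  0.38286383 0.        ]
[ 0.38286383 -3.1181757  -0.        ]
```

```bash
cat >> h.py <<'E'
G=.155
def soap(src,phi,dst):
    x,y=src; o=best((x,y,.40),phi)
    env.move_gripper(.070,60)
    env.move_to((x,y,.255 if env.observe()["tool_pos"][2]<.39 else .36),o)
    env.movel((x,y,G+.037),v=.2,ori=o,contact_N=25) and print("CONTACT")
    env.move_gripper(.0,60); print("grip",env.observe()["opening"],env.observe()["grasp_force"])
    env.movel((x,y,.285),v=.2)
    env.movel((*dst,.285),v=.25)
    c=env.movel((*dst,G+.019),v=.15,contact_N=12); s=env.observe(); print("place",c,s["tool_pos"])
    env.move_gripper(.075)
    env.movel((*dst,.285),v=.25); print("t",env.observe()["t"])
E
python3 - <<'E'
from h import *
soap((.537,.084),np.radians(102),(.452,.318))
im,P=grab("top"); save(im,"top1.png")
E
```

```text
grip 0.055426319100001016 63.280946016311646
place True [0.45165004 0.31682957 0.17699094]
t 7.3417
```

View pics/top1.png

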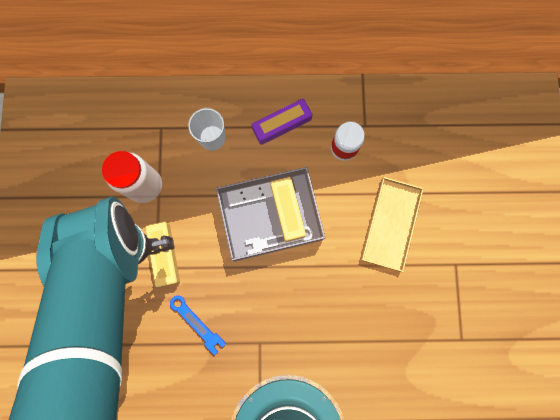

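The first bar now lies on the counter at (161,256). The spanner's jaw shows at (255,244) and its ring at (306,234). Next is the second bar.

```bash
python3 - <<'E'
from h import *
soap((.561,-.008),np.radians(103),(.476,.219))
env.movel((.476,.219,.40),v=.3)
env.move_to((.45,-.20,.40),best((.45,-.20,.40),np.radians(13)))
env.move_gripper(0,60)
im,P=grab("top"); save(im,"top2.png"); save(cv2.resize(im[160:290,145:340],None,fx=4,fy=4,interpolation=cv2.INTER_CUBIC),"crop2.png"); np.savez("/tmp/top2",im=im,P=P)
print(env.observe()["t"])
E
```

```text
grip 0.055271856178069505 64.53108787536621
place True [0.4755792  0.21798573 0.17713784]
t 13.0
15.8333
```

View pics/crop2.png

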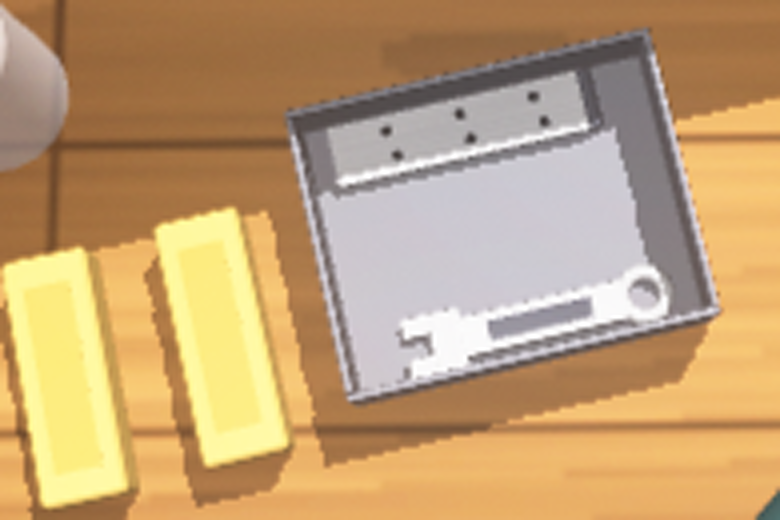

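Both bars are out, in the crop at (68,375) and (222,335). The hinge is at the far wall and the spanner is at the near wall, jaw at crop (405,350) and ring (650,292). Next I press on the shank and slide it away from the wall.

```bash
python3 - <<'E'
from h import *
g=env.get_image("top")
px=[(145+x/4,160+y/4) for x,y in[(668,290),(401,352),(537,319)]]
e=corners(g,px,.014); print(e, np.linalg.norm(e[0]-e[1]))
a=np.radians(12.8); ux=np.array([np.cos(a),np.sin(a)]); uy=np.array([-ux[1],ux[0]])
tub=np.array([.5476,.0352]); m=(e[0]+e[1])/2
rel=m-tub; print("rel",rel@ux,rel@uy)
c=tub-.068*ux+(rel@uy)*uy; print("centre",c)
o=best((*c,.3),a)
env.move_to((*c,.30),o)
print(env.movel((*c,.21),v=.2))
f0=env.observe()["ft_force"]
hit=env.movel((*c,.178),v=.03,contact_N=15); s=env.observe()
print(hit,s["tool_pos"],s["ft_force"]-f0,s["t"])
E
```

```text
[[ 0.50226961 -0.07176987]
 [ 0.46387873  0.10267866]
 [ 0.48429567  0.01410498]] 0.1786229284609002
rel -0.06729693252407361 -0.004959310876998297
centre [0.48238857 0.01529863]
False
True [0.48294567 0.01536176 0.19191456] [ 1.36108736  0.60963237 11.7446422 ] 18.1
```

```bash
python3 - <<'E'
from h import *
a=np.radians(12.8); ux=np.array([np.cos(a),np.sin(a)])
s=env.observe(); p=s["tool_pos"].copy(); print(s["opening"])
for dz in(.001,.002,.003,.004,.006):
    env.movel((p[0],p[1],p[2]-dz),v=.03); s=env.observe(); print(dz,s["tool_pos"][2],s["ft_force"])
    if s["ft_force"][2]>22: break
z=p[2]-dz
for k in(.015,.03,.045):
    q=p[:2]+k*ux; env.movel((*q,z),v=.04); s=env.observe(); print(s["tool_pos"],s["ft_force"])
env.movel((*q,.24),v=.2)
qb=q+np.array([0,-.25]); env.movel((*qb,.30),v=.3)
g=env.get_image("top"); im=g["image"]; save(cv2.resize(im[160:290,205:335],None,fx=4,fy=4,interpolation=cv2.INTER_CUBIC),"crop3.png"); print(env.observe()["t"])
E
```

```text
-0.0001054671261945706
0.001 0.19130284267744949 [ 0.90856255  3.02643561 16.77673066]
0.002 0.1907505445890536 [ 1.89714447  1.50335868 27.38385283]
[0.49739385 0.01859787 0.18962712] [ 0.36619279  0.12199604 -0.17464539]
[0.5122058  0.02198736 0.18982429] [ 0.57888374  0.32005081 -0.46470203]
[0.52683953 0.02526196 0.18983564] [ 0.58621484 -0.42104099  0.12257618]
21.6333
```

View pics/crop3.png

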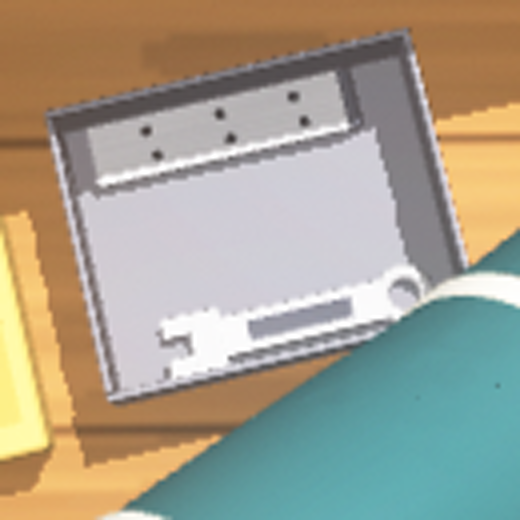

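The spanner has not moved. It is still at the wall (jaw crop (175,350), ring (405,290)) and the push force vanished early. First contact was also about 4 mm too high, so the gripper's knuckles probably landed on the rim. I'll turn the finger line along the wall and press again.

```bash
python3 - <<'E'
from h import *
a=np.radians(12.8); ux=np.array([np.cos(a),np.sin(a)])
c=np.array([.4824,.0153])+.002*ux
o=best((*c,.3),a+np.pi/2)
env.move_to((*c,.30),o); env.movel((*c,.205),v=.2)
hit=env.movel((*c,.178),v=.03,contact_N=15); s=env.observe(); print(hit,s["tool_pos"],s["ft_force"])
z=s["tool_pos"][2]; p=s["tool_pos"][:2].copy()
for i in range(6):
    z-=.001; env.movel((*p,z),v=.03); s=env.observe(); print(s["tool_pos"][2],s["ft_force"])
    if s["ft_force"][2]>22: break
for k in(.02,.04,.058):
    q=p+k*ux; env.movel((*q,z),v=.04); s=env.observe(); print(s["tool_pos"],s["ft_force"])
    if s["ft_force"][2]<5: break
env.movel((*q,.24),v=.2)
env.movel((q[0],q[1]-.25,.30),v=.3)
g=env.get_image("top"); im=g["image"]; save(cv2.resize(im[160:290,205:335],None,fx=4,fy=4,interpolation=cv2.INTER_CUBIC),"crop4.png"); print(env.observe()["t"])
E
```

```text
True [0.48444911 0.01570261 0.18841763] [-4.12953037  2.25437228 16.99316907]
0.18829469544368077 [-13.75549456   0.69512775  44.50317424]
[0.50428536 0.01956235 0.18832939] [-8.76126671 -1.20775361 37.34272915]
[0.52386336 0.02395714 0.18833238] [-8.08832769 -1.70737593 35.02894248]
[0.54151793 0.02799029 0.18835669] [-7.1995266  -1.67146942 31.65719787]
27.4583
```

View pics/crop4.png

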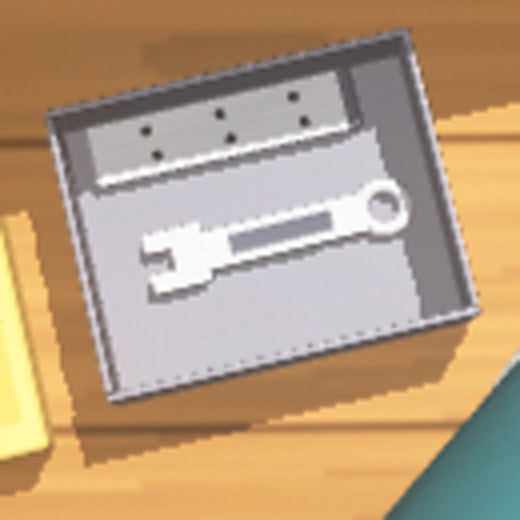

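The spanner now lies free in mid-tub, jaw at crop (145,268) and ring (385,207), and the hinge has not moved. Next I grasp the shank.

```bash
python3 - <<'E'
from h import *
g=env.get_image("top")
px=[(205+x/4,160+y/4) for x,y in[(410,201),(145,268)]]
e=corners(g,px,.015); d=e[1]-e[0]; c=e.mean(0); a=np.arctan2(d[1],d[0])-np.pi/2
print(e,np.linalg.norm(d),c,np.degrees(a))
c=np.array([.5415,.028])*.5+c*.5
env.move_gripper(.048,80)
o=best((*c,.3),a); env.move_to((*c,.28),o)
print("hit",env.movel((*c,.182),v=.15,contact_N=15)); print(env.observe()["tool_pos"])
env.move_gripper(0,80); s=env.observe(); print("grip",s["opening"],s["grasp_force"],s["ft_force"])
env.movel((*c,.30),v=.15); s=env.observe(); print(s["opening"],s["ft_force"],s["t"],c,np.degrees(a))
im,P=grab("side"); save(im,"side5.png")
E
```

```text
[[ 0.56121291 -0.06125131]
 [ 0.51881813  0.11313504]] 0.17946563551145758 [0.54001552 0.02594186] 13.664010459013307
hit False
[0.54109078 0.02663299 0.18261624]
grip 0.022895190714071458 77.95506119728088 [-3.08147812  0.25620491 14.47206145]
0.022865551467809563 [-0.12294713 -0.55300563 -3.93186358] 31.1 [0.54075776 0.02697093] 13.664010459013307
```

View pics/side5.png

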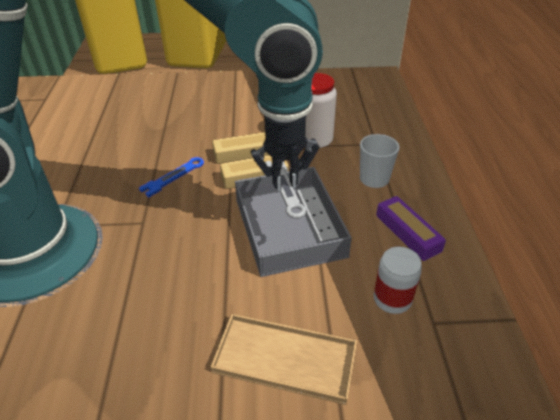

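The spanner is in the gripper (weight about 3.5 N), clear of the tub, and the hinge stays behind. Now I place it in the tray.

```bash
python3 - <<'E'
from h import *
c=np.array([.5203,-.2816]); o=best((*c,.30),np.radians(73))
env.movel((*c,.30),v=.15,ori=o)
env.movel((*c,.20),v=.15)
print(env.movel((*c,.178),v=.03,contact_N=8)); s=env.observe(); print(s["tool_pos"],s["opening"])
env.move_gripper(.046); env.movel((*c,.28),v=.15)
env.move_to((.45,0.05,.40),best((.45,.05,.40),np.radians(73)))
im,P=grab("top"); save(cv2.resize(im[90:300,90:440],None,fx=2,fy=2,interpolation=cv2.INTER_CUBIC),"top6.png"); print(env.observe()["t"])
E
```

```text
True
[ 0.52033073 -0.28154732  0.18236626] 0.02238640343900562
37.5
```

View pics/top6.png

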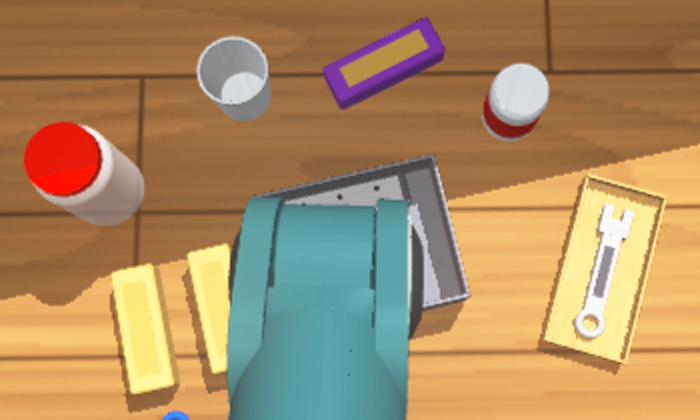

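The spanner lies flat and centred in the tray at (604,270). Both bars are on the counter at (145,328) and (215,310), the hinge is still in the tub at (360,190), and the jar, tin and cup have not moved. Handing in.

```bash
python3 -c "
from station import env
print(env.job_done())"
```

```text
the job is handed in; nothing more can be done
None
```

The job is handed in at about 38 s on the robot's clock: the last picture shows the spanner flat in the tray, both soaps on the counter, the hinge still in the tub, and the jar, tin and cup unmoved; no verdict was returned.

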